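# Press-test the snap lids and set the worn spice pot aside

## Task

Test the three spice pots on the shelf by pressing each black snap lid fully down and letting go: two click shut and must be left shut where they stand, while one is worn and springs up again. Then move that pot, upright, onto the round cork mat near the front of the shelf so that it stands wholly on it. Leave everything else on the shelf where it is, do not knock any pot over, and do not press the timer's button.

Things in the scene. Friction and masses are not known exactly. Their poses are not given: they have to be found in the camera images.
- pot_a: round steel spice pot with a black snap lid, one of three that look alike: 52 mm across, steel body 50 mm high, lid 14 mm thick (flat top 44 mm across), so 64 mm high with the lid shut and 77 mm with it raised; about 0.25 kg, standing loose on the shelf. Origin: centre of its underside, z up.
- pot_b: round steel spice pot with a black snap lid, one of three that look alike: 52 mm across, steel body 50 mm high, lid 14 mm thick (flat top 44 mm across), so 64 mm high with the lid shut and 77 mm with it raised; about 0.25 kg, standing loose on the shelf. Origin: centre of its underside, z up.
- pot_c: round steel spice pot with a black snap lid, one of three that look alike: 52 mm across, steel body 50 mm high, lid 14 mm thick (flat top 44 mm across), so 64 mm high with the lid shut and 77 mm with it raised; about 0.25 kg, standing loose on the shelf. Origin: centre of its underside, z up.
- lid_a (a joint): black snap lid of pot_a, sliding straight up and down on the pot: 0 = fully down, its rim flush on the steel body (lid top 64 mm above the pot's foot); 0.013 = fully raised (77 mm), a bright neck showing. A sound lid needs up to about 5 N, snaps over a click midway and then stays down by itself; the worn one needs about 4.5 N all the way down and springs up again when let go.
- lid_b (a joint): black snap lid of pot_b, sliding straight up and down on the pot: 0 = fully down, its rim flush on the steel body (lid top 64 mm above the pot's foot); 0.013 = fully raised (77 mm), a bright neck showing. A sound lid needs up to about 5 N, snaps over a click midway and then stays down by itself; the worn one needs about 4.5 N all the way down and springs up again when let go.
- lid_c (a joint): black snap lid of pot_c, sliding straight up and down on the pot: 0 = fully down, its rim flush on the steel body (lid top 64 mm above the pot's foot); 0.013 = fully raised (77 mm), a bright neck showing. A sound lid needs up to about 5 N, snaps over a click midway and then stays down by itself; the worn one needs about 4.5 N all the way down and springs up again when let go.
- mat: thin round tan cork mat let in flush with the shelf top near its front, 120 mm across, nothing on it. Origin: its centre, on the shelf's top surface.
- shelf: low stainless steel shelf, 345 mm (x) by 960 mm (y), top surface 60 mm above its origin (centre of its underside, on the worktop), with a lip 14 mm high along the front and ends and 30 mm high along the back.
- basket_low: lowest of a stack of small bamboo dim sum baskets at the left end: 112 mm across, 26 mm high, origin under its centre. Bystander.
- basket_mid: second bamboo basket of the stack, same size. Bystander.
- basket_lid: domed bamboo lid on top of the stack, 113 mm across, 19 mm high; the stack is 71 mm high. Bystander.
- spoon: white ceramic soup spoon lying on the shelf, 120 mm long, 40 mm wide, 20 mm high; origin under its middle, bowl to its +x. Bystander.
- measuring_cup: steel measuring cup, 68 mm across, 45 mm high, with a flat handle reaching 117 mm from its origin (centre of underside) to its -y. Bystander.
- timer: plastic kitchen timer, 72 mm across and 46 mm high: grey base, round white dome, grey press button 24 mm across on top. Origin: centre of underside. Bystander.
- timer_button (a joint): the timer's press button: 0 = up, 0.005 = fully pressed.
- dish: small white sauce dish, 60 mm across, 18 mm high, standing behind and between two of the pots; origin under its centre. Bystander.
- shaker: small glass shaker with a metal top, 38 mm across, 62 mm high, standing behind and between two of the pots; origin under its centre. Bystander.
Things that resemble listed ones, but are neither listed nor needed, are in the scene too. What is shaped like the pot_c but pink or red is not meant.

How it is judged:
On the way:
1. the worn lid (the one that springs up again) has been pressed fully down (value of joint lid_c below 0.003 m).
At the end, for the whole second after the job is handed in: The two sound lids are down (within 3 mm) and their pots within 30 mm of where they stood; the pot whose lid springs up stands upright on the mat, its centre within 36 mm of the mat's centre, lid up (over 8 mm); all pots at rest and upright within 0.1 rad; every bystander within 30 mm of its start (value of joint each of lid_a, lid_b below 0.003 m and distance of each of pot_a, pot_b, basket_low, basket_mid, basket_lid, spoon, measuring_cup, timer, dish, shaker from where it was at the start of the episode below 0.03 m and value of joint lid_c above 0.008 m and horizontal distance between pot_c and mat below 0.036 m and angle between each of pot_a, pot_b, pot_c's own z axis and vertical below 0.1 rad and linear speed of each of pot_a, pot_b, pot_c below 0.02 m/s); the robot touches nothing.
It fails at once if a pot is knocked over (angle between any of pot_a, pot_b, pot_c's own z axis and vertical above 0.6 rad).
It fails at once if the timer's button is pressed (value of joint timer_button above 0.003 m).
It fails at once if a bystander is knocked away (distance of any of basket_low, basket_mid, basket_lid, spoon, measuring_cup, timer, dish, shaker from where it was at the start of the episode above 0.05 m).
It also fails if it takes over 66 s, if anything falls off the work surface, if the arm or the gripper's body presses on something with over 40 N, if the wrist force passes 120 N, or if a joint passes its speed limit or range.

## Robot

A 7-joint arm with a two-finger parallel gripper is mounted at the origin on the work surface. World frame = base frame: x ahead of the robot, y to its left, z up, the work surface at z = 0. Lengths are in m, angles in rad, forces in N, time in s.
With the tool pointing down it reaches from about 0.425 to 0.875 m from the base axis. Payload 4.7 kg.
Tool frame: the origin (TCP) lies midway between the tips of the shut fingers; the grasp point (between the pads) lies 19 mm behind it; z points along the fingers, y is the line along which they close (so a half turn about z gives the same grasp; the last joint's range is limited). The gripper opens to 87 mm and grips with 3 to 60 N. Pads are 19 mm wide; open, the fingers measure 117 mm over their backs; the gripper's body (75 mm by 190 mm) begins 51 mm behind the grasp point.
Start: joints at [-1.318, 0.321, -0.07, 1.45, 0.023, 1.371, -0.057], TCP at [0.154, 0.632, 0.223] pointing down, gripper open.
Joint ranges: [-2.86, 2.86], [-0.3, 2.09], [-1.38, 1.24], [0.06, 2.45], [-1.56, 4.7], [0.09, 2.05], [-2.69, 2.69]. Speed limits (rad/s): [2.57, 2.57, 3.14, 3.14, 3.14, 3.14, 3.14].

## Interface

Orientations are given as a rotation vector (axis times angle).
In Python, from bench import ctrl gives the robot as it stands. The module is installed in compiled form; this text tells all that it offers.
- The arm moves only by the tool carry_out, never from a script. Its argument "steps" is a list of rows, each a list of 7 numbers: the turn, a rotation vector about the world's x, y, z in degrees, then the shift along the world's x, y, z in cm, then the opening, from 0 (shut) to 1 (fully open). A call has 1 to 12 rows; each row is the pose to reach, as a shift and turn from the pose commanded when the call began; what a row does not reach only later rows make up. A row lasts 1/10 s, in which the tool goes at most 50 mm and 8.59 degrees, less where a joint would pass 70% of its speed; a pose out of reach is approached as far as the arm can. A call with a gripper value outside its range is refused whole. The fingers move at their own pace and stop on an object; "squeeze" is the grip in N (left out, the last holds). Time passes only in rows, so rows that repeat a pose let the fingers close. It gives the time, the measured TCP pose, the force, the opening and the grip force at its end, in the units of the state.
- ctrl.get_state(): the state, without advancing time (a new reading comes with each control period).
- ctrl.get_image(name): name is "side" or "top" or "wrist"; returns a dict with "pixels" (480x640x3 uint8, red, green, blue), "camera_matrix" (3x3 intrinsics, pixels), "cam_to_world" (4x4, takes a point from camera to world coordinates); the wrist camera has in their place "T_tool_cam" (4x4, takes a point from camera to tool coordinates, whose origin is the TCP and whose axes are the flange's). Camera axes: x right, y down, z forward; pixel columns grow to the right and rows downward; lengths in m; the calibration is good to about 2 mm. A picture is of the moment at which its call begins: read the wrist's pose just before it. There is no depth.
- ctrl.close_job(): hands the job in; it is judged then, once.
The state is a dict: "time": time; "joint_positions": joint angles; "qd": joint speeds; "joint_torque": joint torques, N m; "position": TCP position; "tool_rot": TCP orientation; "ft_force": force on the tool from outside, world axes, zero at the start; "torque": the same for the moment, N m; "grip_width": opening from 0.0 (shut) to 1.0 (fully open); "grip_force": force on a finger pad.
Only numpy, scipy, OpenCV 4.12 (cv2) and the standard library are available. Lean on these libraries where they do the work, as an engineer would, in place of code of your own. Each camera call takes 0.05 s, during which the arm holds its last target. There are 200 camera calls.

## Working session

There is one attempt and no reset: what is moved stays moved. The work goes in short steps, Python scripts to look and compute and a tool call to move; the robot and the scene stay as the last step left them, time stands still between calls to the robot, and variables do not carry over. Pictures are saved under pics/ and viewed, at most 10 in all, crops included, and the job is handed in when it is done.

Besides the shell and the picture viewer there is one more tool, called after "Request:" as name([rows], argument=value, ...), one row to a line, values as JSON. carry_out: Moves the arm, as the interface text tells. Its arguments: {"type":"object","properties":{"steps":{"type":"array","items":{"type":"array","items":{"type":"number"}}},"squeeze":{"type":"number"}},"required":["steps"]}

```bash
mkdir -p pics; cat > h.py <<'E'
import numpy as np, cv2
from bench import ctrl
def grab(n,f):
    s=ctrl.get_state(); d=ctrl.get_image(n)
    cv2.imwrite('pics/'+f+'.png',d['pixels'][:,:,::-1]); 
    if n=='wrist':
        T=np.eye(4); T[:3,:3]=cv2.Rodrigues(np.array(s['tool_rot'],float))[0]; T[:3,3]=s['position']; M=T@d['T_tool_cam']
    else: M=d['cam_to_world']
    np.savez('pics/'+f+'.npz',K=d['camera_matrix'],M=M,p=d['pixels'])
def load(f):
    return np.load('pics/'+f+'.npz')
def ray(f,u,v):
    z=load(f); M=np.array(z['M']); r=M[:3,:3]@np.linalg.inv(z['K'])@[u,v,1]; return M[:3,3],r/np.linalg.norm(r)
def onplane(f,u,v,h):
    o,r=ray(f,u,v); return o+r*(h-o[2])/r[2]
def tri(obs):
    A=np.zeros((3,3));b=np.zeros(3);L=[]
    for f,u,v in obs:
        o,r=ray(f,u,v);P=np.eye(3)-np.outer(r,r);A+=P;b+=P@o;L.append((o,P))
    x=np.linalg.solve(A,b); return x,[np.linalg.norm(P@(x-o)) for o,P in L]
def proj(f,X):
    z=load(f);c=np.linalg.inv(z['M'])@np.append(X,1);q=z['K']@c[:3];return q[:2]/q[2]
E
python3 - <<'E'
from h import *
grab('top','top0');grab('side','side0')
s=ctrl.get_state();print({k:s[k] for k in('time','position','tool_rot','ft_force','grip_width')})
for n in('top0','side0'):print(load(n)['M'].round(3),load(n)['K'].round(0))
E
```

```text
{'time': 0.1, 'position': array([0.15366937, 0.63103084, 0.2215569 ]), 'tool_rot': array([-3.74191572e-01, -3.11912968e+00,  2.82625575e-03]), 'ft_force': array([-0.15241123, -0.21344329,  0.16790511]), 'grip_width': 1.0021692554983648}
[[ 0.035 -0.978  0.208  0.224]
 [-0.999 -0.034  0.01   0.034]
 [-0.003 -0.208 -0.978  1.233]
 [ 0.     0.     0.     1.   ]] [[486.   0. 317.]
 [  0. 486. 240.]
 [  0.   0.   1.]]
[[ 0.909 -0.289  0.3    0.175]
 [-0.416 -0.63   0.655 -0.617]
 [-0.001 -0.721 -0.693  0.78 ]
 [ 0.     0.     0.     1.   ]] [[459.   0. 318.]
 [  0. 459. 242.]
 [  0.   0.   1.]]
```

View pics/top0.png

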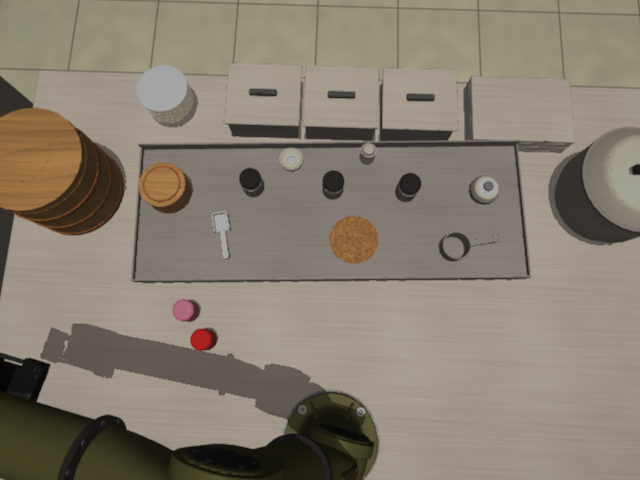

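View pics/side0.png

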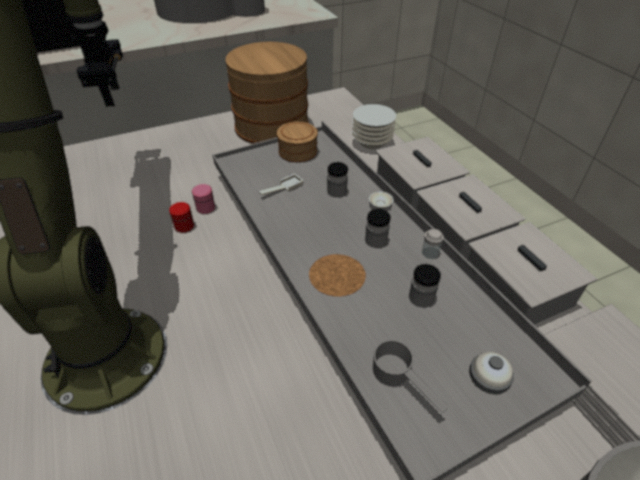

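The top view shows the pots' lids near (250,178), (333,180) and (409,184), and the cork mat at (354,240). In the side view the lids are near (338,171), (378,217) and (427,277), and the mat is at (337,274).

```bash
cat >> h.py <<'E'
def blobs(f,mask,box,amin=40):
    x0,y0,x1,y1=box;m=np.zeros_like(mask,np.uint8);m[y0:y1,x0:x1]=mask[y0:y1,x0:x1]
    n,l,s,c=cv2.connectedComponentsWithStats(m);return [(c[i].round(1),s[i].tolist()) for i in range(1,n) if s[i][4]>amin]
E
python3 - <<'E'
from h import *
seeds={'L':((250,178),(338,171)),'M':((333,180),(378,217)),'R':((409,184),(427,277))}
mk=lambda f:(load(f)['p'].max(2)<38)
for k,(a,b) in seeds.items():
    A=blobs('top0',mk('top0'),(a[0]-18,a[1]-18,a[0]+18,a[1]+20));B=blobs('side0',mk('side0'),(b[0]-20,b[1]-20,b[0]+20,b[1]+22))
    print(k,A,B)
    if A and B:
        a=max(A,key=lambda q:q[1][4])[0];b=max(B,key=lambda q:q[1][4])[0]
        print(tri([('top0',*a),('side0',*b)]))
def cork(f):
    h=cv2.cvtColor(load(f)['p'],cv2.COLOR_RGB2HSV);return (h[...,1]>110)&(h[...,0]<25)
A=blobs('top0',cork('top0'),(320,205,390,275));B=blobs('side0',cork('side0'),(295,245,380,305))
print(A,B);a=max(A,key=lambda q:q[1][4])[0];b=max(B,key=lambda q:q[1][4])[0];print(tri([('top0',*a),('side0',*b)]),onplane('top0',*a,.06),onplane('side0',*b,.06))
E
```

```text
L [(array([249.9, 178.4]), [240, 169, 21, 20, 175])] [(array([337.3, 169.6]), [328, 163, 19, 14, 216])]
(array([0.60427015, 0.21031481, 0.13039456]), [np.float64(0.0014184175613019773), np.float64(0.0014184175613021338)])
M [(array([332.6, 181.8]), [323, 171, 20, 21, 126])] [(array([378.3, 217.7]), [368, 209, 22, 18, 322])]
(array([0.60372774, 0.01254301, 0.13039466]), [np.float64(0.002642863413173608), np.float64(0.0026428634131733368)])
R [(array([408.9, 183.8]), [400, 174, 21, 20, 153])] [(array([426.5, 275.3]), [414, 265, 26, 22, 451])]
(array([ 0.60509828, -0.16918401,  0.12812555]), [np.float64(0.0020542971262418387), np.float64(0.0020542971262418903)])
[(array([353.4, 239.3]), [330, 216, 48, 47, 1761])] [(array([336.9, 274.9]), [310, 255, 55, 41, 1756])]
(array([ 0.47944372, -0.04381408,  0.06115223]), [np.float64(0.0015818859627663336), np.float64(0.0015818859627662958)]) [ 0.47811833 -0.04350378  0.06      ] [ 0.48158237 -0.04298189  0.06      ]
```

Request:
carry_out([
  [0,0,13.6,45,-42,0,0],
  [0,0,13.6,45,-42,0,0],
  [0,0,13.6,45,-42,0,0],
  [0,0,13.6,45,-42,0,0],
  [0,0,13.6,45,-42,0,0],
  [0,0,13.6,45,-42,0,0],
  [0,0,13.6,45,-42,0,0],
  [0,0,13.6,45,-42,0,0],
  [0,0,13.6,45,-42,0,0],
  [0,0,13.6,45,-42,0,0],
  [0,0,13.6,45,-42,0,0],
  [0,0,13.6,45,-42,0,0],
])

```text
time: 1.3
position: [0.5934, 0.2206, 0.2223]
tool_rot: [-0.002, -3.141, -0.0]
ft_force: [0.2, 0.2, -1.1]
grip_width: 0.03
grip_force: 0.0
```

Request:
carry_out([
  [0,0,0,0,0,0,0],
  [0,0,0,0,0,0,0],
  [0,0,0,0,0,0,0],
  [0,0,0,0,0,0,0],
])

```text
time: 1.7
position: [0.5912, 0.2241, 0.2224]
tool_rot: [0.003, -3.141, -0.001]
ft_force: [-0.8, 0.8, 0.0]
grip_width: 0.006
grip_force: 0.0
```

```bash
python3 - <<'E'
from h import *
grab('wrist','w1');print(ctrl.get_state()['ft_force'])
for P in([.604,.21,.137],[.604,.0125,.137]):print(proj('w1',P))
E
```

```text
[ 0.67937988 -0.47031754 -0.04051905]
[293.13405002 260.27879572]
[-28.66235974 259.5625038 ]
```

View pics/w1.png

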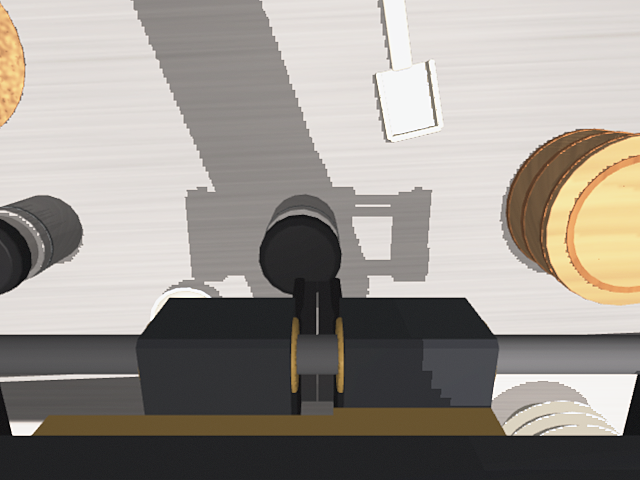

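The wrist view shows the left pot's lid with its top disc centred near (300,254). The shut fingers are just behind it, and the middle pot is at the left edge.

```bash
python3 - <<'E'
from h import *
for uv in((300,254),(260,254),(341,254),(300,294)):print(onplane('w1',*uv,.137).round(4))
print(tri([('w1',300,254),('top0',250,176.5),('side0',338,169.5)]))
# lid mask ellipse in wrist
m=(load('w1')['p'].max(2)<60);m[280:]=0;m[:195]=0;m[:,:250]=0;m[:,345:]=0
c=max(cv2.findContours(m.astype(np.uint8),0,1)[0],key=cv2.contourArea);print(cv2.fitEllipse(c))
E
```

```text
[0.5999 0.2143 0.137 ]
[0.6    0.1898 0.137 ]
[0.5998 0.2393 0.137 ]
[0.6266 0.214  0.137 ]
(array([0.60683724, 0.2123291 , 0.12791403]), [np.float64(0.003830561362723014), np.float64(0.0020065708807559526), np.float64(0.002021890812514308)])
((300.4394226074219, 250.4360809326172), (68.49031066894531, 85.20938873291016), 94.96054077148438)
```

Request:
carry_out([
  [0,0,0,1.1,-1.2,0,0],
  [0,0,0,1.1,-1.2,-4,0],
  [0,0,0,1.1,-1.2,-7.5,0],
  [0,0,0,1.1,-1.2,-8.2,0],
  [0,0,0,1.1,-1.2,-8.6,0],
  [0,0,0,1.1,-1.2,-9,0],
  [0,0,0,1.1,-1.2,-9.3,0],
  [0,0,0,1.1,-1.2,-9.5,0],
  [0,0,0,1.1,-1.2,-9.5,0],
  [0,0,0,1.1,-1.2,-9.5,0],
])

```text
time: 2.75
position: [0.604, 0.21, 0.1284]
tool_rot: [0.003, 3.14, 0.0]
ft_force: [-0.7, -0.9, 3.2]
grip_width: 0.005
grip_force: 1.6
```

Request:
carry_out([
  [0,0,0,-0.1,0.2,-0.2,0],
  [0,0,0,-0.1,0.2,-0.3,0],
  [0,0,0,-0.1,0.2,-0.4,0],
  [0,0,0,-0.1,0.2,-0.5,0],
  [0,0,0,-0.1,0.2,-0.5,0],
])

```text
time: 3.25
position: [0.604, 0.2105, 0.1245]
tool_rot: [0.004, 3.138, -0.002]
ft_force: [-1.0, -4.1, 10.2]
grip_width: 0.001
grip_force: 5.2
```

Request:
carry_out([
  [0,0,0,0,0,-0.1,0],
  [0,0,0,0,0,-0.1,0],
])

```text
time: 3.45
position: [0.6041, 0.2104, 0.1243]
tool_rot: [0.005, 3.138, -0.001]
ft_force: [-2.3, -5.2, 13.2]
grip_width: 0.007
grip_force: 6.9
```

Request:
carry_out([
  [0,0,0,0,0,0.5,0],
  [0,0,0,0,0,1.5,0],
  [0,0,0,0,0,6,0],
  [0,0,0,0,-5,7,0],
  [0,0,0,0,-10,7,0],
  [0,0,0,0,-15,7,0],
  [0,0,0,0,-20,7,0],
  [0,0,0,0,-20,7,0],
  [0,0,0,0,-20,7,0],
])

```text
time: 4.35
position: [0.6021, 0.0114, 0.1914]
tool_rot: [-0.007, -3.141, -0.002]
ft_force: [-0.5, 1.2, 0.6]
grip_width: 0.008
grip_force: 0.0
```

```bash
python3 - <<'E'
from h import *
grab('wrist','w2');grab('side','side2');grab('top','top2')
a=load('side2')['p'][120:350,250:500];b=load('w2')['p']
a=cv2.resize(a,None,fx=1.6,fy=1.6);a=a[:368]
im=np.zeros((600,800,3),np.uint8);im[:368,:400]=a;im[:300,400:]=cv2.resize(b,(400,300));
t=load('top2')['p'][140:260,200:460];im[370:370+222,:480]=cv2.resize(t,(480,222));cv2.imwrite('pics/c2.png',im[:,:,::-1])
m=(load('w2')['p'].max(2)<60);m[280:]=0
print(blobs('w2',m,(180,150,450,280),200))
for P in([.604,.0125,.137],):print(proj('w2',P))
E
```

```text
[(array([323.6, 248.6]), [278, 211, 92, 69, 5324])]
[318.14010296 261.23240311]
```

View pics/c2.png

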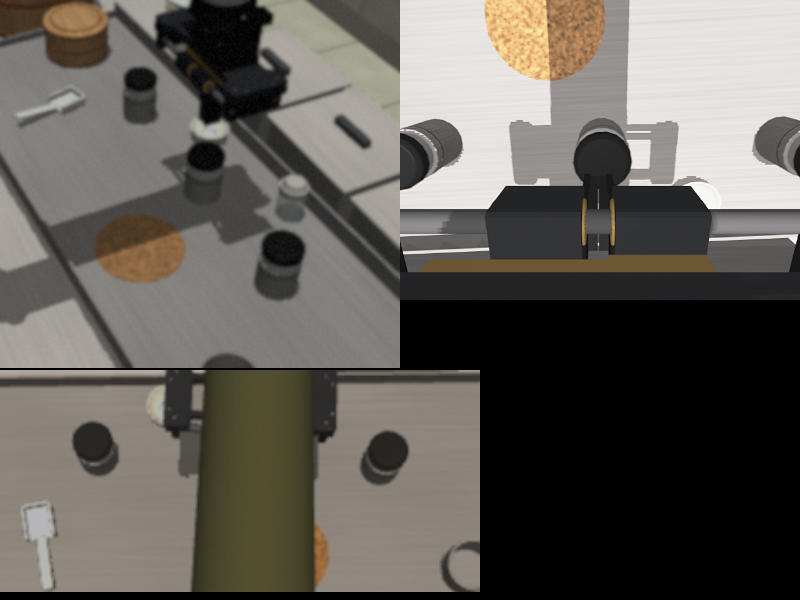

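The composite shows the fingers in front of the middle lid (wrist lid blob at about (324,249)). The left pot still stands where it was, near (140,90) in the side crop. I'll measure whether its lid has dropped.

```bash
python3 - <<'E'
from h import *
for f,g,c in(('side0','side2',(338,171)),('side0','side2',(427,277)),('top0','top2',(250,178)),('top0','top2',(409,184))):
    for q in(f,g):print(q,blobs(q,load(q)['p'].max(2)<38,(c[0]-20,c[1]-20,c[0]+20,c[1]+22)))
A=[(338,168.5)]
b=lambda q,c:max(blobs(q,load(q)['p'].max(2)<38,(c[0]-20,c[1]-20,c[0]+20,c[1]+22)),key=lambda r:r[1][4])[0]
print(tri([('top2',*b('top2',(250,178))),('side2',*b('side2',(338,171)))]))
print(onplane('w2',278,249,.137),onplane('w2',370,249,.137),onplane('w2',324,280,.137))
m=(load('w2')['p'].max(2)<60).astype(np.uint8);print(np.flatnonzero(~(m[230:310,283]>0))[:40]+230)
E
```

```text
side0 [(array([337.3, 169.6]), [328, 163, 19, 14, 216])]
side2 [(array([337.3, 169.4]), [329, 163, 18, 14, 212])]
side0 [(array([426.5, 275.3]), [414, 265, 26, 22, 451])]
side2 [(array([426.5, 275.4]), [414, 265, 26, 22, 440])]
top0 [(array([249.9, 178.4]), [240, 169, 21, 20, 175])]
top2 [(array([253. , 183.7]), [242, 171, 18, 18, 50])]
top0 [(array([408.9, 183.8]), [400, 174, 21, 20, 153])]
top2 [(array([406.5, 186.6]), [400, 174, 21, 20, 78])]
(array([0.59337572, 0.19958264, 0.13918972]), [np.float64(0.006363095804517012), np.float64(0.0063630958045172)])
[ 0.59697105 -0.00890667  0.137     ] [0.5971519 0.0402039 0.137    ] [0.61491084 0.01567079 0.137     ]
[230 231 232 233 234 235 279 280 281 282 283 284 285 286 287 288 289 290
 291 292 293 294 295 296 297]
```

Request:
carry_out([
  [0,0,0,0,0.4,-2,0],
  [0,0,0,0,0.4,-4.8,0],
  [0,0,0,0,0.4,-5.3,0],
  [0,0,0,0,0.4,-5.7,0],
  [0,0,0,0,0.4,-6.1,0],
  [0,0,0,0,0.4,-6.4,0],
  [0,0,0,0,0.4,-6.6,0],
  [0,0,0,0,0.4,-6.8,0],
  [0,0,0,0,0.4,-6.9,0],
  [0,0,0,0,0.4,-7,0],
  [0,0,0,0,0.4,-7,0],
])

```text
time: 5.6
position: [0.6029, 0.0164, 0.1244]
tool_rot: [0.002, 3.14, 0.002]
ft_force: [-4.9, 0.2, 12.6]
grip_width: 0.006
grip_force: 6.6
```

Request:
carry_out([
  [0,0,0,0,0,0.5,0],
  [0,0,0,0,0,1.5,0],
  [0,0,0,0,0,6,0],
  [0,0,0,0,-5,7,0],
  [0,0,0,0,-10,7,0],
  [0,0,0,0,-15,7,0],
  [0,0,0,0,-18.3,7,0],
  [0,0,0,0,-18.3,7,0],
  [0,0,0,0,-18.3,7,0],
  [0,0,0,0,-18.3,7,0],
])

```text
time: 6.6
position: [0.6028, -0.165, 0.1915]
tool_rot: [0.001, -3.142, -0.002]
ft_force: [0.8, -0.1, -0.2]
grip_width: 0.003
grip_force: 0.0
```

```bash
python3 - <<'E'
from h import *
grab('wrist','w3');grab('side','side3');print(ctrl.get_state()['position'])
for c in((338,171),(378,220)):
    print(blobs('side3',load('side3')['p'].max(2)<38,(c[0]-20,c[1]-20,c[0]+20,c[1]+22)))
m=(load('w3')['p'].max(2)<60);m[280:]=0
print(blobs('w3',m,(180,150,450,280),200))
p=load('side3')['p'][130:330,290:490];im=np.zeros((400,800,3),np.uint8);im[:,:400]=cv2.resize(p,(400,400));im[:300,400:]=cv2.resize(load('w3')['p'],(400,300));cv2.imwrite('pics/c3.png',im[:,:,::-1])
E
```

```text
[ 0.60287975 -0.16465554  0.19152685]
[(array([337.3, 169.5]), [329, 163, 18, 14, 208])]
[(array([378. , 222.5]), [368, 214, 21, 18, 299])]
[(array([310.7, 247.8]), [265, 209, 92, 71, 5510])]
```

View pics/c3.png

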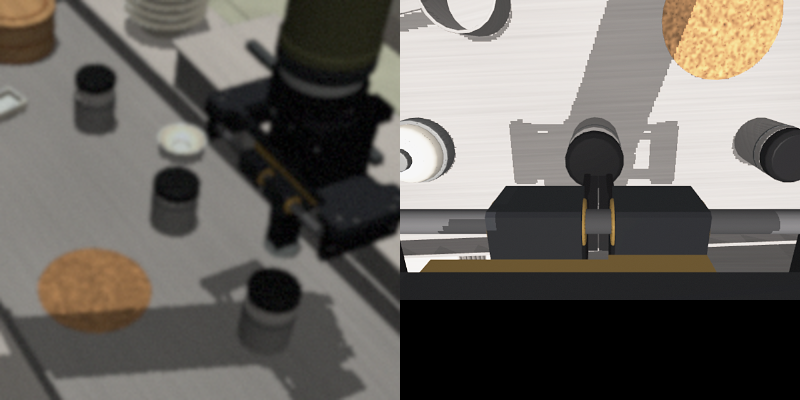

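The middle lid dropped 5 px in the side view and stays shut. The left lid is still up, so the left pot is the worn one. The right lid is centred at u≈311 in the wrist view, about 3.5 mm further right than the tool. Next I press the right one.

Request:
carry_out([
  [0,0,0,0,-0.4,-2,0],
  [0,0,0,0,-0.4,-4.8,0],
  [0,0,0,0,-0.4,-5.3,0],
  [0,0,0,0,-0.4,-5.7,0],
  [0,0,0,0,-0.4,-6.1,0],
  [0,0,0,0,-0.4,-6.4,0],
  [0,0,0,0,-0.4,-6.6,0],
  [0,0,0,0,-0.4,-6.8,0],
  [0,0,0,0,-0.4,-6.9,0],
  [0,0,0,0,-0.4,-7,0],
  [0,0,0,0,-0.4,-7,0],
])

```text
time: 7.8
position: [0.6031, -0.1707, 0.1244]
tool_rot: [0.002, 3.14, 0.001]
ft_force: [-5.2, 2.5, 12.0]
grip_width: 0.005
grip_force: 6.4
```

Request:
carry_out([
  [0,0,0,0,0,0.5,0],
  [0,0,0,0,0,1.5,0],
  [0,0,0,0,0,6,0],
  [0,0,0,0,5,9,0],
  [0,0,0,0,10,10,0],
  [0,0,0,0,15,10,0],
  [0,0,0,0,20,10,0],
  [0,0,0,0,25,10,1],
  [0,0,0,0,30,10,1],
  [0,0,0,0,35,10,1],
  [0,0,0,0,38,10,1],
  [0,0,0,0,38,10,1],
])

```text
time: 9.0
position: [0.6004, 0.2184, 0.2211]
tool_rot: [0.016, -3.14, -0.006]
ft_force: [-0.1, 0.3, -0.5]
grip_width: 0.377
grip_force: 0.0
```

Request:
carry_out([
  [0,0,0,0,0,0,1],
  [0,0,0,0,0,0,1],
  [0,0,0,0,0,0,1],
  [0,0,0,0,0,0,1],
])

```text
time: 9.4
position: [0.6028, 0.2075, 0.2218]
tool_rot: [0.006, 3.141, -0.0]
ft_force: [0.2, 0.1, -0.5]
grip_width: 0.741
grip_force: 0.0
```

```bash
python3 - <<'E'
from h import *
grab('wrist','w4');grab('side','side4');print(ctrl.get_state()['position'])
for c in((338,171),(378,220),(427,279)):
    print(blobs('side4',load('side4')['p'].max(2)<38,(c[0]-20,c[1]-20,c[0]+20,c[1]+22)))
a=load('side4')['p'][130:330,290:490];im=np.zeros((480,800,3),np.uint8);im[:320,:320]=cv2.resize(a,(320,320));im[:360,320:]=cv2.resize(load('w4')['p'],(480,360));cv2.imwrite('pics/c4.png',im[:,:,::-1])
m=(load('w4')['p'].max(2)<60);m[285:]=0
print(blobs('w4',m,(220,150,420,285),200))
E
```

```text
[0.60264954 0.20817269 0.22178409]
[(array([337.3, 169.5]), [329, 163, 18, 14, 218])]
[(array([378. , 222.6]), [368, 214, 21, 18, 306])]
[(array([425.3, 279.8]), [413, 269, 26, 23, 437])]
[(array([326.9, 237.4]), [286, 196, 83, 83, 5344])]
```

View pics/c4.png

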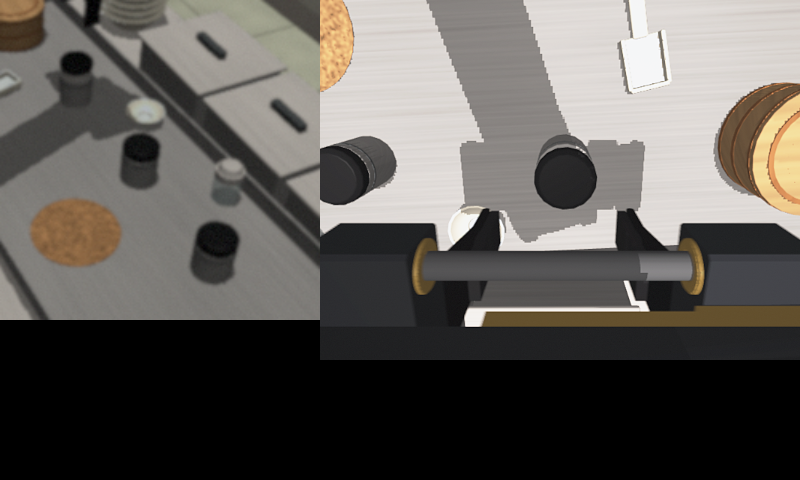

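The right lid dropped 4.5 px in the side view and stays shut. The left lid is still raised and shows in the wrist view with its bounding box centred at (327.5,237), between the open fingers.

```bash
python3 - <<'E'
from h import *
m=(load('w4')['p'].max(2)<60).astype(np.uint8);m[285:]=0;m[:190]=0;m[:,:280]=0;m[:,376:]=0
c=max(cv2.findContours(m,0,1)[0],key=cv2.contourArea)[:,0]
q=c[c[:,1]>235];A=np.c_[2*q,np.ones(len(q))];s=np.linalg.lstsq(A,(q**2).sum(1),rcond=None)[0];r=np.sqrt(s[2]+s[0]**2+s[1]**2);print(s,r)
for u,v in((s[0],s[1]),(s[0]-r,s[1]),(s[0]+r,s[1])):print(onplane('w4',u,v,.134).round(4))
print(ctrl.get_state()['position'],ctrl.get_state()['grip_width'])
E
```

```text
[    326.86817013     236.70180333 -161169.37195258] 41.2452711323495
[0.6013 0.2139 0.134 ]
[0.6012 0.1888 0.134 ]
[0.6013 0.2391 0.134 ]
[0.60264954 0.20817269 0.22178409] 0.8358944284467945
```

Request:
carry_out([
  [0,0,0,0,0.5,0,1],
  [0,0,0,0,0.5,0,1],
  [0,0,0,0,0.5,-4,1],
  [0,0,0,0,0.5,-8,1],
  [0,0,0,0,0.5,-12,1],
  [0,0,0,0,0.5,-13.8,1],
  [0,0,0,0,0.5,-14.5,1],
  [0,0,0,0,0.5,-14.5,1],
  [0,0,0,0,0.5,-14.5,1],
], squeeze=15)

```text
time: 10.4
position: [0.6035, 0.2146, 0.0781]
tool_rot: [0.002, 3.139, 0.002]
ft_force: [-1.1, -0.8, 0.5]
grip_width: 0.998
grip_force: 0.0
```

Request:
carry_out([
  [0,0,0,0,0,0,0.4],
  [0,0,0,0,0,0,0.4],
  [0,0,0,0,0,0,0.4],
  [0,0,0,0,0,0,0.4],
  [0,0,0,0,0,0,0.4],
  [0,0,0,0,0,0,0.4],
  [0,0,0,0,0,0,0.4],
  [0,0,0,0,0,0,0.4],
], squeeze=15)

```text
time: 11.2
position: [0.6024, 0.2141, 0.0767]
tool_rot: [0.002, 3.142, -0.0]
ft_force: [0.1, 0.0, 0.5]
grip_width: 0.588
grip_force: 15.0
```

Request:
carry_out([
  [0,0,0,0,0,1.5,0.4],
  [0,0,0,0,0,4,0.4],
  [0,0,0,0,0,7,0.4],
  [0,0,0,-1.2,-2.5,8,0.4],
  [0,0,0,-3,-6.2,8,0.4],
  [0,0,0,-4.8,-10,8,0.4],
  [0,0,0,-6.6,-13.8,8,0.4],
  [0,0,0,-8.4,-17.6,8,0.4],
  [0,0,0,-10.2,-21.4,8,0.4],
  [0,0,0,-11.5,-24.2,8,0.4],
  [0,0,0,-12.2,-25.7,8,0.4],
  [0,0,0,-12.2,-25.7,8,0.4],
])

```text
time: 12.4
position: [0.4799, -0.0449, 0.1573]
tool_rot: [0.008, 3.141, 0.001]
ft_force: [0.3, 0.1, -1.3]
grip_width: 0.587
grip_force: 15.0
```

Request:
carry_out([
  [0,0,0,0,0,0,0.4],
  [0,0,0,0,0,0,0.4],
  [0,0,0,0,0,-3,0.4],
  [0,0,0,0,0,-5.5,0.4],
  [0,0,0,0,0,-6.8,0.4],
  [0,0,0,0,0,-7.4,0.4],
  [0,0,0,0,0,-7.7,0.4],
  [0,0,0,0,0,-7.7,0.4],
])

```text
time: 13.2
position: [0.481, -0.0426, 0.08]
tool_rot: [0.002, 3.141, 0.0]
ft_force: [-0.8, 0.3, -3.0]
grip_width: 0.588
grip_force: 15.0
```

```bash
python3 - <<'E'
from h import *
s=ctrl.get_state();print(s['position'],s['ft_force'],s['grip_width'])
grab('side','side5');grab('wrist','w5')
a=load('side5')['p'][150:350,270:470];im=np.zeros((400,800,3),np.uint8);im[:,:400]=cv2.resize(a,(400,400));im[:300,400:]=cv2.resize(load('w5')['p'],(400,300));cv2.imwrite('pics/c5.png',im[:,:,::-1])
E
```

```text
[ 0.48101706 -0.04259289  0.08003554] [-0.82621368  0.25907784 -2.95011132] 0.5881699963052303
```

View pics/c5.png

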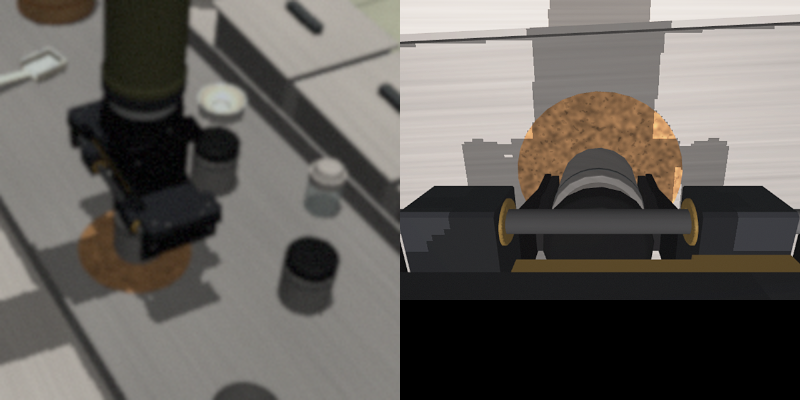

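The pot is held upright over the middle of the mat, about 3 mm above it going by the TCP height. The other pots stand undisturbed. I'll lower the last bit and release.

Request:
carry_out([
  [0,0,0,0,0,-0.2,0.4],
  [0,0,0,0,0,-0.3,0.4],
  [0,0,0,0,0,-0.4,0.4],
  [0,0,0,0,0,-0.4,0.4],
])

```text
time: 13.7
position: [0.4807, -0.0428, 0.0766]
tool_rot: [0.002, 3.141, 0.001]
ft_force: [-3.1, -0.3, 6.5]
grip_width: 0.589
grip_force: 15.0
```

Request:
carry_out([
  [0,0,0,0,0,0,0.7],
  [0,0,0,0,0,0,1],
  [0,0,0,0,0,0,1],
  [0,0,0,0,0,0,1],
  [0,0,0,0,0,0,1],
  [0,0,0,0,0,0,1],
  [0,0,0,0,0,0,1],
  [0,0,0,0,0,0,1],
])

```text
time: 14.5
position: [0.4804, -0.0429, 0.0755]
tool_rot: [-0.002, -3.142, -0.0]
ft_force: [-0.5, -0.6, 0.4]
grip_width: 0.998
grip_force: 0.0
```

Request:
carry_out([
  [0,0,0,0,0,2,1],
  [0,0,0,0,0,5,1],
  [0,0,0,0,0,9,1],
  [0,0,0,0,0,13,1],
  [0,0,0,0,5,16,1],
  [0,0,0,0,10,16,1],
  [0,0,0,0,15,16,1],
  [0,0,0,0,20,16,1],
  [0,0,0,0,25,16,1],
  [0,0,0,0,25,16,1],
  [0,0,0,0,25,16,1],
])

```text
time: 15.6
position: [0.4798, 0.2092, 0.2351]
tool_rot: [0.005, -3.141, 0.001]
ft_force: [-0.2, -1.0, -0.7]
grip_width: 0.997
grip_force: 0.0
```

```bash
python3 - <<'E'
from h import *
s=ctrl.get_state();print(s['time'],s['position'])
grab('side','side6');grab('top','top6')
a=load('side6')['p'][150:350,270:470];im=np.zeros((400,800,3),np.uint8);im[:,:400]=cv2.resize(a,(400,400));im[:300,400:]=cv2.resize(load('top6')['p'],(400,300));cv2.imwrite('pics/c6.png',im[:,:,::-1])
for z in(.06,.13,.137):print(proj('side6',[.4794,-.0438,z]))
print(blobs('side6',load('side6')['p'].max(2)<38,(310,210,370,270)))
E
```

```text
15.6 [0.47975896 0.20917781 0.23510828]
[336.14277218 275.48488938]
[337.09769801 252.01463281]
[337.19877624 249.5303227 ]
[(array([339.6, 251.7]), [328, 242, 24, 20, 385])]
```

View pics/c6.png

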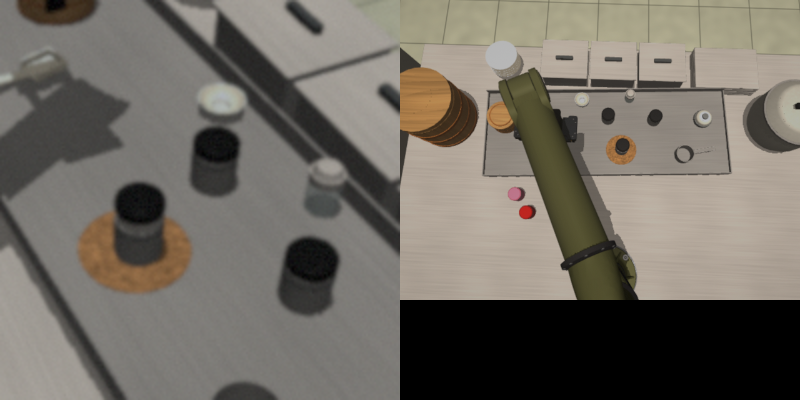

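The worn pot stands upright in the middle of the mat, with its lid raised to the height expected (blob at (339.6,251.7), predicted (337,252)). The other two pots are shut and in place, and the arm is clear of everything.

```bash
python3 -c "
from bench import ctrl
print(ctrl.close_job())"
```

```text
the job is handed in; nothing more can be done
None
```

The job is handed in: the left pot was the worn one and now stands upright on the mat with its lid raised, and the middle and right pots clicked shut where they stand; no verdict came back at hand-in.

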